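# Pair the clay pots with their saucers

## Task

Put every round clay pot on the clay saucer of its own size, the smallest pot on the smallest saucer and so on up to the largest on the largest, each standing upright and flat inside the saucer's lip. Set them down gently rather than dropping them, and leave the square black plastic pots where they stand.

Things in the scene. Friction and masses are not known exactly. Their poses are not given: they have to be found in the camera images.
- pot1: the smallest of the four round terracotta flower pots, empty, open at the top, about 30 g, standing upright: 36 mm across at the rim, 40 mm high, 26 mm across at the base, wall 4.5 mm; the top 13 mm is an upright round collar, good to grip from above across its full 36 mm; origin at the centre of the underside, z up, round so yaw means nothing
- pot2: the second smallest of the four round terracotta flower pots, empty, open at the top, about 50 g, standing upright: 46 mm across at the rim, 48 mm high, 33 mm across at the base, wall 4.5 mm; the top 15 mm is an upright round collar, good to grip from above across its full 46 mm; origin at the centre of the underside, z up, round so yaw means nothing
- pot3: the second largest of the four round terracotta flower pots, empty, open at the top, about 80 g, standing upright: 56 mm across at the rim, 56 mm high, 40 mm across at the base, wall 4.5 mm; the top 17 mm is an upright round collar, good to grip from above across its full 56 mm; origin at the centre of the underside, z up, round so yaw means nothing
- pot4: the largest of the four round terracotta flower pots, empty, open at the top, about 120 g, standing upright: 66 mm across at the rim, 64 mm high, 47 mm across at the base, wall 4.5 mm; the top 19 mm is an upright round collar, good to grip from above across its full 66 mm; origin at the centre of the underside, z up, round so yaw means nothing
- saucer1: the smallest of the four round terracotta saucers, loose on the ledge: 54 mm across outside at the lip, 9 mm high, a flat floor about 44 mm across lying 4 mm above the underside; belongs to pot1; origin at the centre of the underside, z up, round so yaw means nothing
- saucer2: the second smallest of the four round terracotta saucers, loose on the ledge: 65 mm across outside at the lip, 9 mm high, a flat floor about 55 mm across lying 4 mm above the underside; belongs to pot2; origin at the centre of the underside, z up, round so yaw means nothing
- saucer3: the second largest of the four round terracotta saucers, loose on the ledge: 76 mm across outside at the lip, 9 mm high, a flat floor about 66 mm across lying 4 mm above the underside; belongs to pot3; origin at the centre of the underside, z up, round so yaw means nothing
- saucer4: the largest of the four round terracotta saucers, loose on the ledge: 87 mm across outside at the lip, 9 mm high, a flat floor about 77 mm across lying 4 mm above the underside; belongs to pot4; origin at the centre of the underside, z up, round so yaw means nothing
- square_pot_a: a small square black plastic pot, 42 mm square at the rim, 46 mm high, about 30 g, loose, standing among the clay things; not part of the job, to be left where it stands; origin at the centre of the underside, z up, sides along x and y
- square_pot_b: a small square black plastic pot, 36 mm square at the rim, 38 mm high, about 30 g, loose, standing among the clay things; not part of the job, to be left where it stands; origin at the centre of the underside, z up, sides along x and y

How it is judged:
At the end, for the whole second after the job is handed in: Each clay pot stands upright (within 4 degrees), base flat on the floor of the saucer of its own size (2 to 6.5 mm above the saucer's underside), centred within 10, 12, 14, 16 mm (smallest to largest); saucers flat on the ledge (within 4 degrees, 4 mm); all at rest (under 20 mm/s) (horizontal distance between pot1 and saucer1 below 0.01 m and z of pot1 in the frame of saucer1 between 0.002 and 0.0065 m and angle between each of pot1, saucer1, pot2, saucer2, pot3, saucer3, pot4, saucer4's own z axis and vertical below 0.07 rad and height (world z) of each of saucer1, saucer2, saucer3, saucer4 below 0.004 m and linear speed of each of pot1, saucer1, pot2, saucer2, pot3, saucer3, pot4, saucer4 below 0.02 m/s and horizontal distance between pot2 and saucer2 below 0.012 m and z of pot2 in the frame of saucer2 between 0.002 and 0.0065 m and horizontal distance between pot3 and saucer3 below 0.014 m and z of pot3 in the frame of saucer3 between 0.002 and 0.0065 m and horizontal distance between pot4 and saucer4 below 0.016 m and z of pot4 in the frame of saucer4 between 0.002 and 0.0065 m); the robot touches nothing.
It fails at once if a clay pot was dropped (falling at over 0.5 m/s, about 13 mm of free fall, with no finger on it) ((linear speed of pot1 above 0.5 m/s and contact force between pot1 and the fingers below 0.05 N) or (linear speed of pot2 above 0.5 m/s and contact force between pot2 and the fingers below 0.05 N) or (linear speed of pot3 above 0.5 m/s and contact force between pot3 and the fingers below 0.05 N) or (linear speed of pot4 above 0.5 m/s and contact force between pot4 and the fingers below 0.05 N)).
It fails at once if a pot was banged down on its saucer (more than 60 N) (contact force between pot1 and saucer1 above 60 N or contact force between pot2 and saucer2 above 60 N or contact force between pot3 and saucer3 above 60 N or contact force between pot4 and saucer4 above 60 N).
It fails at once if a square plastic pot was moved by more than 25 mm or knocked over (distance of any of square_pot_a, square_pot_b from where it was at the start of the episode above 0.025 m or angle between any of square_pot_a, square_pot_b's own z axis and vertical above 0.5 rad).
It also fails if it takes over 99 s, if anything falls off the work surface, if the arm or the gripper's body presses on something with over 40 N, if the wrist force passes 120 N, or if a joint passes its speed limit or range.

## Robot

A 7-joint arm with a two-finger parallel gripper is mounted at the origin on the work surface. World frame = base frame: x ahead of the robot, y to its left, z up, the work surface at z = 0. Lengths are in m, angles in rad, forces in N, time in s.
With the tool pointing down it reaches from about 0.4 to 0.925 m from the base axis. Payload 5.6 kg.
Tool frame: the origin (TCP) lies midway between the tips of the shut fingers; the grasp point (between the pads) lies 19 mm behind it; z points along the fingers, y is the line along which they close (so a half turn about z gives the same grasp; the last joint's range is limited). The gripper opens to 85 mm and grips with 20 to 120 N. Pads are 22 mm wide; open, the fingers measure 114 mm over their backs; the gripper's body (76 mm by 85 mm) begins 54 mm behind the grasp point. The pads swing forward as they close: fully open they stand 13 mm farther back than shut.
Start: joints at [1.281, 0.468, -0.012, 1.603, 0.006, 1.071, -0.056], TCP at [0.159, -0.63, 0.231] pointing down, gripper open.
Joint ranges: [-2.53, 2.53], [-0.31, 2.02], [-1.57, 1.55], [0.28, 2.44], [-1.29, 4.43], [0.15, 1.84], [-2.92, 2.92]. Speed limits (rad/s): [2.57, 2.57, 3.14, 3.14, 3.14, 3.14, 3.14].

## Interface

Orientations are given as a unit quaternion [x, y, z, w].
In Python, from station import bot gives the robot as it stands.
- The arm moves only by the shell command python3 -m jog 'ROWS' [FORCE]. ROWS is JSON, a list of rows, each a list of 3 entries, a list of its own where there are three numbers: the shift along the tool's x, y, z in mm, then the turn about the tool's z in degrees, then the closure, from -1 (fully open) to 1 (shut). In form: [[[dx, dy, dz], spin, jaw], ...]. A call has 1 to 12 rows; each row shifts and turns the commanded pose from where the row before left it, along the tool's axes as they then stand; what a row does not reach is not made up. A row lasts 1/12 s, in which the tool goes at most 41.7 mm and 7.16 degrees, less where a joint would pass 70% of its speed; a pose out of reach is approached as far as the arm can. A call is refused whole if a number of a shift passes 41.7 or a number of a turn 7.16, either way. A call with a gripper value outside its range is refused whole. The fingers move at their own pace and stop on an object; FORCE is the grip in N (left out, the last holds). Time passes only in rows, so rows that do not move let the fingers close. It gives the time, the measured TCP pose, the force, the opening and the grip force at its end, in the units of the state.
- bot.get_obs(): the state, without advancing time (a new reading comes with each control period).
- bot.camera(name): name is "scene" or "top" or "wrist"; returns (picture, depth): 420x560x3 uint8, blue, green, red; 420x560 float32, m along the optical axis (not along the pixel's ray), 0 where there is no reading.
- bot.calibration(name): a dict with "fx", "fy", "cx", "cy" (pixels), "R" (3x3) and "t" (3): a world point X has camera coordinates R X + t. Camera axes: x right, y down, z forward; pixel columns grow to the right and rows downward; lengths in m; the calibration is good to about 2 mm. The wrist camera is an equidistant fisheye: a pixel r from the principal point sees the ray r / f radians off the axis. A picture is of the moment at which its call begins: read the wrist's pose just before it. calibration takes no time and is no camera call; for the wrist camera it gives the pose at the moment of the call.
- bot.finish_job(): hands the job in; it is judged then, once.
Trained networks look in the newest picture that a camera, given by its name, has taken for a name from the list of things; names that differ only in an ending like _2 or _b are one class to them, and where a whole thing is asked for, a point or a joint stands for the part that bears it (a point fixed in the world has none). Each returns a list of dicts, best first, with "p" (0 to 1); they miss things now and then, are a little off and sometimes report something else, mostly with a low value. They report only what shows in the picture. A call takes as long as a camera call.
- bot.spot_in(camera, thing): "at" ([x, y, z] in m, in world coordinates, good to about 4 mm: the middle of the surface that is visible of it).
- bot.regions_of(camera, thing): "mask" (420x560 bool, what is visible of it).
- bot.mark_of(camera, thing): "at" ([x, y, z] in m, in world coordinates, good to about 4 mm: a listed point, or the origin of a listed thing).
The state is a dict: "time_s": time; "joint_pos": joint angles; "qvel": joint speeds; "tau": joint torques, N m; "eef_pos": TCP position; "tcp_rot": TCP orientation; "force": force on the tool from outside, world axes, zero at the start; "ft_torque": the same for the moment, N m; "grip_width": opening from 0.0 (shut) to 1.0 (fully open); "finger_force": force on a finger pad.
Only numpy, scipy, OpenCV 4.12 (cv2) and the standard library are available. Lean on these libraries where they do the work, as an engineer would, in place of code of your own. Each camera call takes 0.05 s, during which the arm holds its last target. There are 200 camera calls.

## Working session

There is one attempt and no reset: what is moved stays moved. The work goes in short steps, Python scripts to look and compute and a shell command to move; the robot and the scene stay as the last step left them, time stands still between calls to the robot, and variables do not carry over. Pictures are saved under pics/ and viewed, at most 14 in all, crops included, and the job is handed in when it is done.

```bash
mkdir -p pics; python3 - <<'E'
from station import bot
import cv2,numpy as np
o=bot.get_obs();print(o['time_s'],o['eef_pos'],o['tcp_rot'],o['grip_width'])
for c in ['top','scene']:
    im,d=bot.camera(c);cv2.imwrite(f'pics/{c}0.png',im)
    for n in ['pot1','pot2','pot3','pot4','saucer1','saucer2','saucer3','saucer4','square_pot_a','square_pot_b']:
        print(c,n,[(np.round(r['at'],3).tolist(),round(r['p'],2)) for r in bot.mark_of(c,n)][:4])
print(bot.get_obs()['time_s'])
E
```

```text
0.0 [ 0.15857235 -0.62976171  0.23032436] [ 9.92401082e-01  1.23041698e-01 -1.66414309e-04 -8.97124127e-04] 1.0027229306207603
top pot1 [([0.641, 0.104, -0.005], 0.96), ([0.465, -0.087, 0.001], 0.87), ([0.648, -0.108, 0.002], 0.82), ([0.638, 0.274, 0.003], 0.72)]
top pot2 [([0.641, 0.104, -0.005], 0.96), ([0.465, -0.087, 0.001], 0.87), ([0.648, -0.108, 0.002], 0.82), ([0.638, 0.274, 0.003], 0.72)]
top pot3 [([0.641, 0.104, -0.005], 0.96), ([0.465, -0.087, 0.001], 0.87), ([0.648, -0.108, 0.002], 0.82), ([0.638, 0.274, 0.003], 0.72)]
top pot4 [([0.641, 0.104, -0.005], 0.96), ([0.465, -0.087, 0.001], 0.87), ([0.648, -0.108, 0.002], 0.82), ([0.638, 0.274, 0.003], 0.72)]
top saucer1 [([0.451, 0.07, 0.003], 0.84), ([0.456, -0.239, 0.001], 0.71), ([0.466, 0.255, 0.002], 0.7), ([0.661, -0.263, -0.003], 0.57)]
top saucer2 [([0.451, 0.07, 0.003], 0.84), ([0.456, -0.239, 0.001], 0.71), ([0.466, 0.255, 0.002], 0.7), ([0.661, -0.263, -0.003], 0.57)]
top saucer3 [([0.451, 0.07, 0.003], 0.84), ([0.456, -0.239, 0.001], 0.71), ([0.466, 0.255, 0.002], 0.7), ([0.661, -0.263, -0.003], 0.57)]
top saucer4
[... 874 characters left out ...]
 0.98), ([0.456, -0.241, 0.001], 0.89), ([0.449, 0.069, 0.002], 0.82), ([0.464, -0.088, 0.003], 0.65)]
scene saucer2 [([0.469, 0.252, -0.001], 0.98), ([0.456, -0.241, 0.001], 0.89), ([0.449, 0.069, 0.002], 0.82), ([0.464, -0.088, 0.003], 0.65)]
scene saucer3 [([0.469, 0.252, -0.001], 0.98), ([0.456, -0.241, 0.001], 0.89), ([0.449, 0.069, 0.002], 0.82), ([0.464, -0.088, 0.003], 0.65)]
scene saucer4 [([0.469, 0.252, -0.001], 0.98), ([0.456, -0.241, 0.001], 0.89), ([0.449, 0.069, 0.002], 0.82), ([0.464, -0.088, 0.003], 0.65)]
scene square_pot_a [([0.539, 0.173, -0.002], 0.79), ([0.55, -0.166, -0.003], 0.79)]
scene square_pot_b [([0.539, 0.173, -0.002], 0.79), ([0.55, -0.166, -0.003], 0.79)]
1.1
```

```bash
python3 - <<'E'
from station import bot
import cv2,numpy as np
im,d=bot.camera('top');K=bot.calibration('top');R=np.array(K['R']);t=np.array(K['t'])
v,u=np.mgrid[:420,:560]
P=(np.stack([(u-K['cx'])/K['fx']*d,(v-K['cy'])/K['fy']*d,d],-1)-t)@R
print('cam',-R.T@t, K['fx'])
for n in ['pot1','saucer1','square_pot_a']:
  for r in bot.regions_of('top',n):
    m=r['mask']&(d>0); p=P[m]; zt=np.percentile(p[:,2],95)
    # outline back-projected at top height
    c,_=cv2.findContours(m.astype(np.uint8),0,2);c=max(c,key=cv2.contourArea)
    h=zt
    q=p[p[:,2]>zt-.004][:,:2]
    (cx,cy),rad=cv2.minEnclosingCircle(q.astype(np.float32)*1000)
    print(n,round(r['p'],2),'n',m.sum(),'ztop %.3f'%zt,'enc %.1f %.1f dia %.1f'%(cx,cy,2*rad),'box',(q.min(0)*1000).round(),(q.max(0)*1000).round())
E
```

```text
cam [ 0.41861864 -0.01461521  0.95091632] 509.8351439364192
pot1 0.74 n 516 ztop 0.051 enc 463.8 -89.2 dia 45.5 box [ 442. -111.] [486. -66.]
pot1 0.69 n 1090 ztop 0.066 enc 643.5 -108.3 dia 65.8 box [ 611. -140.] [675. -76.]
pot1 0.68 n 786 ztop 0.058 enc 638.7 100.8 dia 55.5 box [611.  73.] [666. 128.]
pot1 0.54 n 362 ztop 0.043 enc 637.9 274.8 dia 36.5 box [621. 257.] [656. 292.]
saucer1 0.73 n 1303 ztop 0.011 enc 451.0 69.2 dia 74.8 box [414.  33.] [488. 107.]
saucer1 0.63 n 861 ztop 0.011 enc 658.2 -265.8 dia 63.3 box [ 628. -296.] [ 689. -235.]
saucer1 0.59 n 663 ztop 0.011 enc 456.0 -238.6 dia 53.4 box [ 431. -265.] [ 482. -212.]
saucer1 0.55 n 1701 ztop 0.011 enc 466.6 251.1 dia 86.3 box [424. 208.] [509. 294.]
square_pot_a 0.68 n 632 ztop 0.049 enc 542.0 169.6 dia 56.9 box [515. 144.] [569. 196.]
square_pot_a 0.65 n 470 ztop 0.041 enc 548.9 -171.4 dia 47.9 box [ 528. -192.] [ 570. -150.]
```

View pics/top0.png

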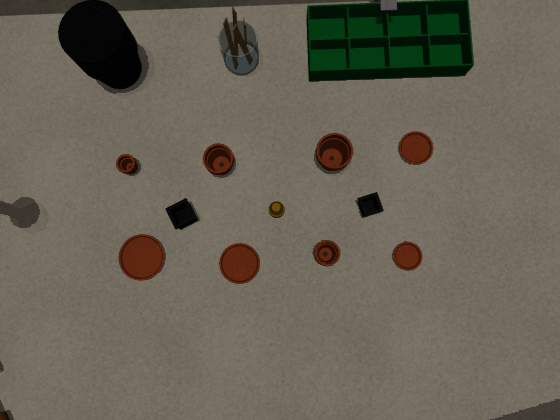

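View pics/scene0.png

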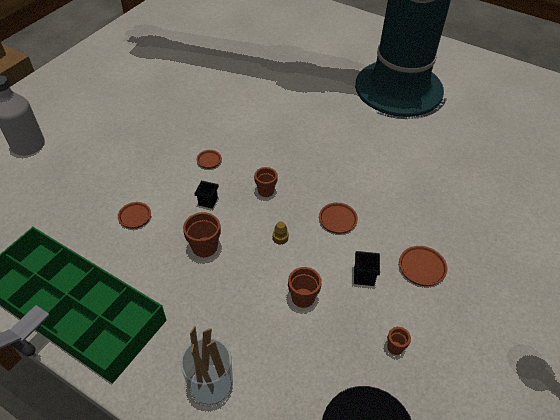

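Top view: pots at px (127,164) = pot1, (326,253) = pot2, (219,159) = pot3 and (334,152) = pot4. Saucers at (407,256) = 1, (416,148) = 2, (239,263) = 3 and (142,257) = 4. Square pots at (182,214) and (370,205), all well apart; a small yellow thing sits at (276,209). The scene view agrees.

```bash
cat > h.py <<'E'
import sys,numpy as np
from station import bot
from scipy.spatial.transform import Rotation as Ro
T=dict(p1=(638,275),p2=(464,-89),p3=(639,101),p4=(643.5,-108),s1=(456,-238.6),s2=(658,-266),s3=(451,69),s4=(466.6,251))
o=bot.get_obs();M=Ro.from_quat(o['tcp_rot']).as_matrix();p=np.array(o['eef_pos'])*1000
print('t %.2f'%o['time_s'],'tcp',p.round(1),'tilt %.2f'%np.degrees(np.arccos(-M[2,2])),'F',np.round(o['force'],1),'w %.3f ff %.1f'%(o['grip_width'],o['finger_force']))
for a in sys.argv[1:]:
    n,z=a.split('@');d=M.T@(np.array([*T[n],float(z)])-p);print(a,'tool delta',d.round(1),'rows',round(np.linalg.norm(d)/40,1))
E
python3 h.py p4@110 p4@29
```

```text
t 1.30 tcp [ 158.8 -630.3  231.3] tilt 0.00 F [ 0.1  1.4 -0.1] w 1.004 ff 0.0
p4@110 tool delta [ 597.6 -388.1  121.3] rows 18.1
p4@29 tool delta [ 597.6 -388.1  202.3] rows 18.5
```

```bash
python3 -m jog '[[[29.9,-19.4,6],0,-1],[[29.9,-19.4,6],0,-1],[[29.9,-19.4,6],0,-1],[[29.9,-19.4,6],0,-1],[[29.9,-19.4,6],0,-1],[[29.9,-19.4,6],0,-1],[[29.9,-19.4,6],0,-1],[[29.9,-19.4,6],0,-1],[[29.9,-19.4,6],0,-1],[[29.9,-19.4,6],0,-1]]' 30; python3 -m jog '[[[29.9,-19.4,6],0,-1],[[29.9,-19.4,6],0,-1],[[29.9,-19.4,6],0,-1],[[29.9,-19.4,6],0,-1],[[29.9,-19.4,6],0,-1],[[29.9,-19.4,6],0,-1],[[29.9,-19.4,6],0,-1],[[29.9,-19.4,6],0,-1],[[29.9,-19.4,6],0,-1],[[29.9,-19.4,6],0,-1],[[0,0,0],0,-1],[[0,0,0],0,-1]]'; python3 h.py p4@29
```

```text
time_s: 2.13
eef_pos: [0.4023, -0.3679, 0.1713]
tcp_rot: [0.992, 0.123, 0.0, 0.0]
force: [1.0, -0.3, -0.6]
grip_width: 0.999
finger_force: 0.0
time_s: 3.13
eef_pos: [0.6448, -0.1048, 0.1105]
tcp_rot: [0.992, 0.125, -0.0, -0.001]
force: [-0.9, -0.9, -0.3]
grip_width: 1.0
finger_force: 0.0
t 3.13 tcp [ 644.8 -104.8  110.5] tilt 0.08 F [-0.9 -0.9 -0.3] w 1.000 ff 0.0
p4@29 tool delta [-2.   2.9 81.5] rows 2.0
```

```bash
python3 - <<'E'
from station import bot
import cv2,numpy as np
im,d=bot.camera('wrist');cv2.imwrite('pics/w0.png',im)
print([(np.round(r['at'],3).tolist(),round(r['p'],2)) for r in bot.mark_of('wrist','pot4')][:5])
E
```

```text
[([0.639, 0.099, -0.001], 0.87), ([0.466, -0.093, -0.001], 0.72), ([0.639, -0.109, 0.003], 0.65)]
```

View pics/w0.png

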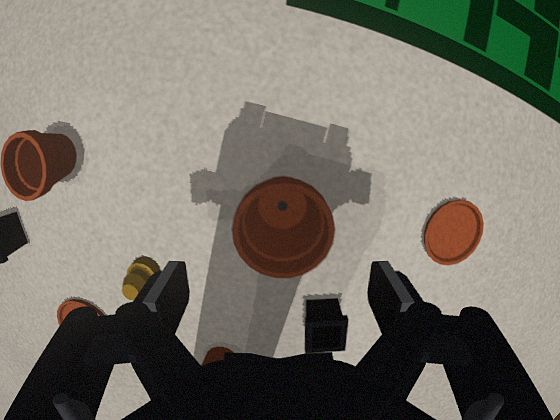

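The wrist view shows pot4 at px (283,227), midway between the pads at about (165,290) and (395,290). I'll descend and grip.

```bash
python3 -m jog '[[[-2,2.9,20],0,-1],[[0,0,20],0,-1],[[0,0,20],0,-1],[[0,0,12],0,-1],[[0,0,9.5],0,-1],[[0,0,0],0,-1],[[0,0,0],0,0],[[0,0,0],0,1],[[0,0,0],0,1],[[0,0,0],0,1],[[0,0,0],0,1],[[0,0,0],0,1]]' 30; python3 h.py s4@140
```

```text
time_s: 4.23
eef_pos: [0.6438, -0.1113, 0.0314]
tcp_rot: [0.992, 0.123, 0.001, 0.0]
force: [-1.3, 1.2, 6.5]
grip_width: 0.751
finger_force: 33.0
t 4.23 tcp [ 643.8 -111.3   31.4] tilt 0.15 F [-1.3  1.2  6.5] w 0.751 ff 33.0
s4@140 tool delta [ -83.  -394.5 -109.2] rows 10.4
```

```bash
python3 -m jog '[[[0,0,-10],0,1],[[0,0,-20],0,1],[[0,0,-30],0,1],[[0,0,-30],0,1],[[0,0,-20],0,1],[[0,0,0],0,1]]'; python3 h.py s4@140; python3 - <<'E'
from station import bot
import cv2
im,d=bot.camera('wrist');cv2.imwrite('pics/w1.png',im)
E
```

```text
time_s: 4.73
eef_pos: [0.6457, -0.1118, 0.1456]
tcp_rot: [0.992, 0.123, 0.004, 0.001]
force: [0.5, 0.3, 0.2]
grip_width: 0.749
finger_force: 33.4
t 4.73 tcp [ 645.7 -111.8  145.6] tilt 0.52 F [0.5 0.3 0.2] w 0.749 ff 33.4
s4@140 tool delta [ -85.2 -395.5    3.5] rows 10.1
```

View pics/w1.png

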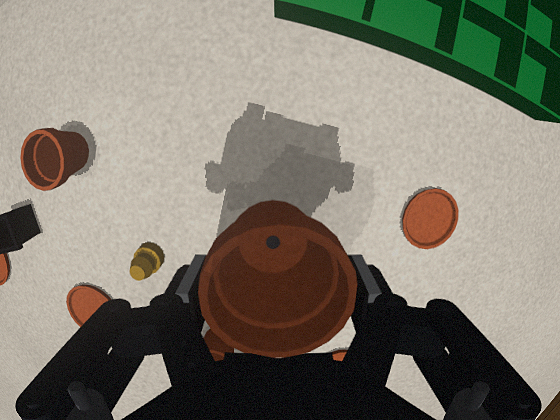

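Pot4 is held, upright between the pads, with its rim centred at px (278,290). Next I carry it to saucer4.

```bash
python3 -m jog '[[[-4,-16,0],0,1],[[-7,-32,0],0,1],[[-8,-37,0],0,1],[[-8,-37,0],0,1],[[-8,-37,0],0,1],[[-8,-37,0],0,1],[[-8,-37,0],0,1],[[-8,-37,0],0,1],[[-8,-37,0],0,1],[[-8,-37,0],0,1],[[-6,-32,0],0,1],[[-4,-19.5,0],0,1]]'; python3 -m jog '[[[0,0,0],0,1],[[0,0,0],0,1]]'; python3 h.py s4@36 s4@50
```

```text
time_s: 5.78
eef_pos: [0.4604, 0.2547, 0.1387]
tcp_rot: [0.992, 0.125, -0.001, -0.0]
force: [0.6, -0.4, -1.1]
grip_width: 0.747
finger_force: 33.5
time_s: 5.95
eef_pos: [0.4621, 0.252, 0.1387]
tcp_rot: [0.992, 0.125, -0.001, 0.0]
force: [0.1, -0.1, -1.2]
grip_width: 0.749
finger_force: 33.5
t 5.95 tcp [462.1 252.  138.7] tilt 0.14 F [ 0.1 -0.1 -1.2] w 0.749 ff 33.5
s4@36 tool delta [  4.3   2.1 102.7] rows 2.6
s4@50 tool delta [ 4.3  2.1 88.7] rows 2.2
```

```bash
python3 -m jog '[[[4.3,2.1,20],0,1],[[0,0,30],0,1],[[0,0,25],0,1],[[0,0,13],0,1],[[0,0,6],0,1],[[0,0,2],0,1],[[0,0,2],0,1],[[0,0,0],0,1]]'; python3 h.py s4@36
```

```text
time_s: 6.62
eef_pos: [0.4689, 0.2502, 0.0422]
tcp_rot: [0.992, 0.123, 0.0, -0.0]
force: [0.2, -0.7, -0.6]
grip_width: 0.749
finger_force: 33.5
t 6.62 tcp [468.9 250.2  42.2] tilt 0.05 F [ 0.2 -0.7 -0.6] w 0.749 ff 33.5
s4@36 tool delta [-2.1 -1.4  6.2] rows 0.2
```

```bash
python3 -m jog '[[[-2,-1,1.5],0,1],[[0,0,1.5],0,1],[[0,0,1],0,1],[[0,0,1],0,1],[[0,0,0],0,1]]';python3 -m jog '[[[0,0,0.8],0,1],[[0,0,0],0,1]]'; python3 h.py s4@36
```

```text
time_s: 7.03
eef_pos: [0.4661, 0.251, 0.0368]
tcp_rot: [0.992, 0.123, 0.0, 0.0]
force: [1.1, -0.9, -0.7]
grip_width: 0.748
finger_force: 33.5
time_s: 7.2
eef_pos: [0.4661, 0.2509, 0.0359]
tcp_rot: [0.992, 0.123, -0.0, 0.0]
force: [0.2, 0.1, -1.4]
grip_width: 0.741
finger_force: 33.5
t 7.20 tcp [466.1 250.9  35.9] tilt 0.00 F [ 0.2  0.1 -1.4] w 0.741 ff 33.5
s4@36 tool delta [ 0.5  0.1 -0.1] rows 0.0
```

```bash
python3 -m jog '[[[0,0,1],0,1],[[0,0,0],0,1]]';python3 -m jog '[[[0,0,1],0,1],[[0,0,0],0,1]]'; python3 h.py
```

```text
time_s: 7.37
eef_pos: [0.4666, 0.2511, 0.0354]
tcp_rot: [0.992, 0.123, 0.0, -0.0]
force: [0.1, -0.8, 2.0]
grip_width: 0.746
finger_force: 33.7
time_s: 7.53
eef_pos: [0.467, 0.2513, 0.0352]
tcp_rot: [0.992, 0.123, 0.001, -0.0]
force: [-1.3, -1.9, 10.1]
grip_width: 0.75
finger_force: 34.0
t 7.53 tcp [467.  251.3  35.2] tilt 0.10 F [-1.3 -1.9 10.1] w 0.750 ff 34.0
```

Contact at the expected height, so I'll release and retreat.

```bash
python3 -m jog '[[[0,0,-1],0,0.2],[[0,0,0],0,-0.6],[[0,0,0],0,-1],[[0,0,0],0,-1],[[0,0,0],0,-1],[[0,0,-20],0,-1],[[0,0,-30],0,-1],[[0,0,-30],0,-1],[[0,0,0],0,-1]]'; python3 h.py p1@110
```

```text
time_s: 8.28
eef_pos: [0.469, 0.2529, 0.1199]
tcp_rot: [0.992, 0.123, 0.004, -0.002]
force: [1.1, 0.4, 0.4]
grip_width: 1.002
finger_force: 0.0
t 8.28 tcp [469.  252.9 119.9] tilt 0.51 F [1.1 0.4 0.4] w 1.002 ff 0.0
p1@110 tool delta [169.1  19.9  11.3] rows 4.3
```

```bash
python3 -m jog '[[[15,2,0],0,-1],[[34,4,2],0,-1],[[36,4,3],0,-1],[[36,4,3],0,-1],[[30,4,2],0,-1],[[18,2,1],0,-1],[[0,0,0],0,-1],[[0,0,0],0,-1]]'; python3 h.py p1@13.5; python3 - <<'E'
from station import bot
import cv2,numpy as np
im,d=bot.camera('wrist')
print([(np.round(r['at'],3).tolist(),round(r['p'],2)) for r in bot.mark_of('wrist','pot1')][:5],[(np.round(r['at'],3).tolist(),round(r['p'],2)) for r in bot.mark_of('wrist','saucer1')][:5])
cv2.imwrite('pics/w2.png',im)
E
```

```text
time_s: 8.95
eef_pos: [0.6348, 0.2724, 0.1025]
tcp_rot: [0.992, 0.123, -0.001, 0.0]
force: [0.2, -0.3, -0.1]
grip_width: 0.999
finger_force: 0.0
t 8.95 tcp [634.8 272.4 102.5] tilt 0.10 F [ 0.2 -0.3 -0.1] w 0.999 ff 0.0
p1@13.5 tool delta [ 3.9 -1.7 89. ] rows 2.2
[([0.639, 0.098, -0.002], 0.66), ([0.637, 0.274, 0.001], 0.63), ([0.469, 0.251, -0.003], 0.41)] [([0.466, 0.252, 0.001], 0.89), ([0.45, 0.073, -0.0], 0.83), ([0.454, -0.236, -0.003], 0.61)]
```

View pics/w2.png

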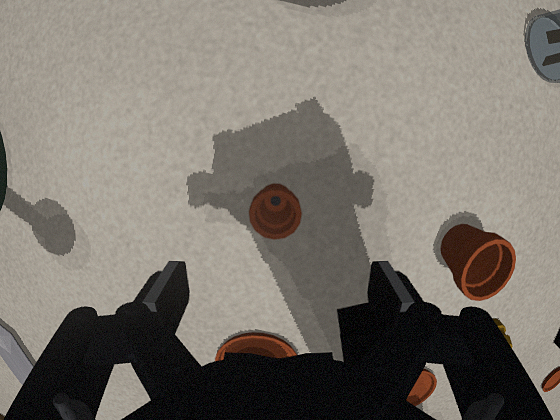

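Pot1 at px (275,211) is centred between the pads, and pot4 is visible standing in its saucer at (257,345).

```bash
python3 -m jog '[[[3.9,-1.7,25],0,-1],[[0,0,25],0,-1],[[0,0,20],0,-1],[[0,0,12],0,-0.4],[[0,0,7],0,-0.4],[[0,0,0],0,-0.4],[[0,0,0],0,0],[[0,0,0],0,1],[[0,0,0],0,1],[[0,0,0],0,1],[[0,0,0],0,1],[[0,0,0],0,1]]' 25; python3 h.py p1@13.5; python3 -m jog '[[[0,0,-10],0,1],[[0,0,-20],0,1],[[0,0,-30],0,1],[[0,0,-30],0,1],[[0,0,-30],0,1],[[0,0,0],0,1]]'; python3 h.py s1@130
```

```text
time_s: 10.1
eef_pos: [0.6393, 0.276, 0.0167]
tcp_rot: [0.992, 0.123, 0.001, -0.0]
force: [-0.7, -0.6, 6.4]
grip_width: 0.395
finger_force: 25.0
t 10.10 tcp [639.3 276.   16.7] tilt 0.15 F [-0.7 -0.6  6.4] w 0.395 ff 25.0
p1@13.5 tool delta [-1.5  0.6  3.1] rows 0.1
time_s: 10.6
eef_pos: [0.6418, 0.2773, 0.1429]
tcp_rot: [0.992, 0.123, 0.005, -0.002]
force: [0.5, 1.0, 0.2]
grip_width: 0.395
finger_force: 25.0
t 10.60 tcp [641.8 277.3 142.9] tilt 0.66 F [0.5 1.  0.2] w 0.395 ff 25.0
s1@130 tool delta [-306.2  455.     8.4] rows 13.7
```

```bash
python3 -m jog '[[[-10,15,0],0,1],[[-20,30,0],0,1],[[-22,33,0],0,1],[[-22,33,0],0,1],[[-22,33,0],0,1],[[-22,33,0],0,1],[[-22,33,0],0,1],[[-22,33,0],0,1],[[-22,33,0],0,1],[[-22,33,0],0,1],[[-22,33,0],0,1]]' ; python3 -m jog '[[[-22,33,0],0,1],[[-22,33,0],0,1],[[-20,30,0],0,1],[[-14,20,0],0,1],[[0,0,0],0,1],[[0,0,0],0,1]]'; python3 h.py s1@24 
```

```text
time_s: 11.52
eef_pos: [0.4997, -0.1136, 0.1355]
tcp_rot: [0.992, 0.123, 0.0, 0.0]
force: [0.7, -0.1, -0.5]
grip_width: 0.397
finger_force: 25.0
time_s: 12.02
eef_pos: [0.4526, -0.245, 0.1353]
tcp_rot: [0.993, 0.121, 0.0, 0.0]
force: [1.4, 0.4, -0.1]
grip_width: 0.397
finger_force: 25.0
t 12.02 tcp [ 452.6 -245.   135.3] tilt 0.03 F [ 1.4  0.4 -0.1] w 0.397 ff 25.0
s1@24 tool delta [  4.9  -5.5 111.3] rows 2.8
```

```bash
python3 -m jog '[[[4.9,-5.5,20],0,1],[[0,0,30],0,1],[[0,0,28],0,1],[[0,0,18],0,1],[[0,0,9],0,1],[[0,0,3],0,1],[[0,0,0],0,1],[[0,0,0],0,1]]'; python3 h.py s1@21
```

```text
time_s: 12.68
eef_pos: [0.4578, -0.2367, 0.0279]
tcp_rot: [0.992, 0.123, 0.001, 0.0]
force: [0.1, -0.3, 0.4]
grip_width: 0.391
finger_force: 25.0
t 12.68 tcp [ 457.8 -236.7   27.9] tilt 0.10 F [ 0.1 -0.3  0.4] w 0.391 ff 25.0
s1@21 tool delta [-2.3  1.4  6.9] rows 0.2
```

```bash
python3 -m jog '[[[-2,1.4,2],0,1],[[0,0,1.5],0,1],[[0,0,1.5],0,1],[[0,0,1],0,1],[[0,0,0],0,1]]';python3 -m jog '[[[0,0,1],0,1],[[0,0,0],0,1]]';python3 -m jog '[[[0,0,1],0,1],[[0,0,0],0,1]]'; python3 h.py s1@21
```

```text
time_s: 13.1
eef_pos: [0.4552, -0.2388, 0.021]
tcp_rot: [0.992, 0.123, 0.0, 0.0]
force: [0.4, -0.3, -0.8]
grip_width: 0.395
finger_force: 25.0
time_s: 13.27
eef_pos: [0.4554, -0.2389, 0.0206]
tcp_rot: [0.992, 0.123, 0.0, 0.0]
force: [-0.5, 0.0, 5.3]
grip_width: 0.396
finger_force: 25.3
time_s: 13.43
eef_pos: [0.4555, -0.239, 0.0205]
tcp_rot: [0.992, 0.123, 0.0, 0.0]
force: [-4.3, 1.5, 14.6]
grip_width: 0.394
finger_force: 25.7
t 13.43 tcp [ 455.5 -239.    20.5] tilt 0.04 F [-4.3  1.5 14.6] w 0.394 ff 25.7
s1@21 tool delta [ 0.6 -0.3 -0.5] rows 0.0
```

```bash
python3 -m jog '[[[0,0,-1.5],0,0.2],[[0,0,0],0,-0.4],[[0,0,0],0,-0.8],[[0,0,0],0,-0.8],[[0,0,0],0,-1],[[0,0,-20],0,-1],[[0,0,-30],0,-1],[[0,0,-35],0,-1],[[0,0,0],0,-1]]'; python3 h.py p2@110
```

```text
time_s: 14.18
eef_pos: [0.4588, -0.2403, 0.1108]
tcp_rot: [0.992, 0.123, 0.004, 0.003]
force: [1.0, -0.7, -0.8]
grip_width: 1.001
finger_force: 0.0
t 14.18 tcp [ 458.8 -240.3  110.8] tilt 0.55 F [ 1.  -0.7 -0.8] w 1.001 ff 0.0
p2@110 tool delta [  42.  -145.4    0.2] rows 3.8
```

```bash
python3 -m jog '[[[5,-15,0],0,-1],[[9,-32,0],0,-1],[[10,-34,0],0,-1],[[9,-32,0],0,-1],[[6,-22,0],0,-1],[[3,-10,0],0,-1],[[0,0,0],0,-1],[[0,0,0],0,-1]]'; python3 h.py p2@19; python3 - <<'E'
from station import bot
import cv2,numpy as np
im,d=bot.camera('wrist')
print([(np.round(r['at'],3).tolist(),round(r['p'],2)) for r in bot.mark_of('wrist','pot1')][:5],[(np.round(r['at'],3).tolist(),round(r['p'],2)) for r in bot.mark_of('wrist','saucer1')][:5])
cv2.imwrite('pics/w3.png',im)
E
```

```text
time_s: 14.85
eef_pos: [0.4606, -0.0886, 0.1054]
tcp_rot: [0.992, 0.123, -0.0, 0.0]
force: [0.5, -1.2, -0.3]
grip_width: 0.998
finger_force: 0.0
t 14.85 tcp [460.6 -88.6 105.4] tilt 0.03 F [ 0.5 -1.2 -0.3] w 0.998 ff 0.0
p2@19 tool delta [ 3.2  1.2 86.4] rows 2.2
[([0.466, -0.093, -0.001], 0.95), ([0.456, -0.24, 0.006], 0.87)] [([0.66, -0.265, 0.0], 0.73), ([0.451, 0.071, -0.0], 0.7), ([0.456, -0.235, -0.005], 0.68)]
```

View pics/w3.png

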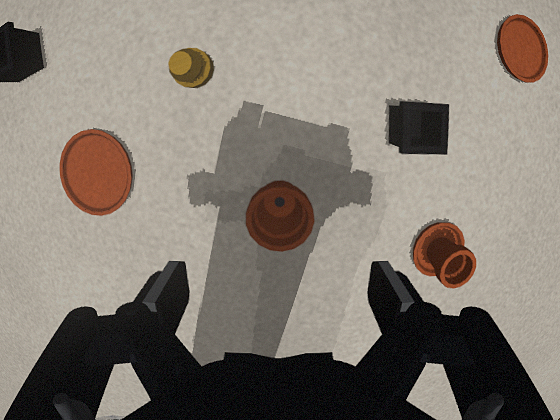

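Pot2 at px (280,215) is centred, and pot1 stands in saucer1 at (445,253).

```bash
python3 -m jog '[[[3.2,1.2,25],0,-1],[[0,0,25],0,-1],[[0,0,20],0,-1],[[0,0,10],0,-0.7],[[0,0,6],0,-0.5],[[0,0,0],0,-0.4],[[0,0,0],0,0],[[0,0,0],0,1],[[0,0,0],0,1],[[0,0,0],0,1],[[0,0,0],0,1],[[0,0,0],0,1]]' 25; python3 h.py p2@19; python3 -m jog '[[[0,0,-10],0,1],[[0,0,-20],0,1],[[0,0,-30],0,1],[[0,0,-30],0,1],[[0,0,-30],0,1],[[0,0,0],0,1]]'; python3 h.py s2@138
```

```text
time_s: 16.0
eef_pos: [0.4647, -0.0884, 0.0203]
tcp_rot: [0.992, 0.123, 0.001, 0.0]
force: [-0.2, -0.7, 6.8]
grip_width: 0.519
finger_force: 25.8
t 16.00 tcp [464.7 -88.4  20.3] tilt 0.10 F [-0.2 -0.7  6.8] w 0.519 ff 25.8
p2@19 tool delta [-0.8  0.4  1.3] rows 0.0
time_s: 16.5
eef_pos: [0.4673, -0.0886, 0.1451]
tcp_rot: [0.992, 0.123, 0.005, 0.002]
force: [0.6, -0.7, -0.6]
grip_width: 0.512
finger_force: 25.7
t 16.50 tcp [467.3 -88.6 145.1] tilt 0.57 F [ 0.6 -0.7 -0.6] w 0.512 ff 25.7
s2@138 tool delta [141.5 218.6   9.3] rows 6.5
```

```bash
python3 -m jog '[[[11,17,0],0,1],[[18,28,0],0,1],[[21,33,0],0,1],[[21,33,0],0,1],[[21,33,0],0,1],[[20,31,0],0,1],[[17,26,0],0,1],[[11,17,0],0,1],[[0,0,0],0,1],[[0,0,0],0,1]]' ;  python3 h.py s2@32 
```

```text
time_s: 17.33
eef_pos: [0.6525, -0.266, 0.1386]
tcp_rot: [0.992, 0.122, -0.001, -0.0]
force: [0.1, 0.5, -1.5]
grip_width: 0.513
finger_force: 25.7
t 17.33 tcp [ 652.5 -266.   138.6] tilt 0.09 F [ 0.1  0.5 -1.5] w 0.513 ff 25.7
s2@32 tool delta [  5.5   1.4 106.6] rows 2.7
```

```bash
python3 -m jog '[[[5.5,1.4,20],0,1],[[0,0,30],0,1],[[0,0,28],0,1],[[0,0,18],0,1],[[0,0,8],0,1],[[0,0,3],0,1],[[0,0,0],0,1],[[0,0,0],0,1]]'; python3 h.py s2@24
```

```text
time_s: 18.0
eef_pos: [0.6594, -0.2654, 0.0341]
tcp_rot: [0.992, 0.123, 0.001, 0.0]
force: [-0.0, 0.3, 0.1]
grip_width: 0.517
finger_force: 25.7
t 18.00 tcp [ 659.4 -265.4   34.1] tilt 0.12 F [-0.   0.3  0.1] w 0.517 ff 25.7
s2@24 tool delta [-1.6  0.2 10.1] rows 0.3
```

```bash
python3 -m jog '[[[-1.5,0,3],0,1],[[0,0,2],0,1],[[0,0,2],0,1],[[0,0,1],0,1],[[0,0,0],0,1]]';python3 -m jog '[[[0,0,1],0,1],[[0,0,0],0,1]]';python3 -m jog '[[[0,0,1],0,1],[[0,0,0],0,1]]'; python3 h.py s2@24
```

```text
time_s: 18.42
eef_pos: [0.6572, -0.2659, 0.0245]
tcp_rot: [0.992, 0.123, 0.0, 0.0]
force: [0.0, 0.1, 0.1]
grip_width: 0.516
finger_force: 25.7
time_s: 18.58
eef_pos: [0.6575, -0.2659, 0.0245]
tcp_rot: [0.992, 0.123, 0.0, 0.0]
force: [-1.9, 0.2, 4.6]
grip_width: 0.511
finger_force: 25.9
time_s: 18.75
eef_pos: [0.6577, -0.2658, 0.0244]
tcp_rot: [0.992, 0.123, 0.0, 0.0]
force: [-3.3, 1.4, 10.3]
grip_width: 0.517
finger_force: 26.1
t 18.75 tcp [ 657.7 -265.8   24.4] tilt 0.05 F [-3.3  1.4 10.3] w 0.517 ff 26.1
s2@24 tool delta [0.2 0.2 0.4] rows 0.0
```

```bash
python3 -m jog '[[[0,0,-1.5],0,0.2],[[0,0,0],0,-0.4],[[0,0,0],0,-0.8],[[0,0,0],0,-0.8],[[0,0,0],0,-1],[[0,0,-20],0,-1],[[0,0,-30],0,-1],[[0,0,-40],0,-1],[[0,0,0],0,-1]]'; python3 h.py p3@110
```

```text
time_s: 19.5
eef_pos: [0.6619, -0.2674, 0.1223]
tcp_rot: [0.992, 0.123, 0.006, 0.003]
force: [2.5, -0.6, 1.4]
grip_width: 0.998
finger_force: 0.0
t 19.50 tcp [ 661.9 -267.4  122.3] tilt 0.74 F [ 2.5 -0.6  1.4] w 0.998 ff 0.0
p3@110 tool delta [  67.6 -362.9   10.4] rows 9.2
```

```bash
python3 -m jog '[[[4,-20,0],0,-1],[[6,-34,0],0,-1],[[7,-38,0],0,-1],[[7,-38,0],0,-1],[[7,-38,0],0,-1],[[7,-38,0],0,-1],[[7,-38,0],0,-1],[[7,-38,0],0,-1],[[7,-36,0],0,-1],[[5,-28,0],0,-1],[[4,-17,0],0,-1],[[0,0,0],0,-1]]'; python3 -m jog '[[[0,0,0],0,-1]]'; python3 h.py p3@24; python3 - <<'E'
from station import bot
import cv2,numpy as np
im,d=bot.camera('wrist')
print([(np.round(r['at'],3).tolist(),round(r['p'],2)) for r in bot.mark_of('wrist','pot1')][:5],[(np.round(r['at'],3).tolist(),round(r['p'],2)) for r in bot.mark_of('wrist','saucer1')][:5])
cv2.imwrite('pics/w4.png',im)
E
```

```text
time_s: 20.5
eef_pos: [0.6336, 0.1096, 0.114]
tcp_rot: [0.992, 0.127, 0.0, -0.002]
force: [-0.4, 1.0, -0.5]
grip_width: 1.002
finger_force: 0.0
time_s: 20.58
eef_pos: [0.6343, 0.1039, 0.1138]
tcp_rot: [0.992, 0.124, -0.0, -0.0]
force: [0.1, -0.5, 0.6]
grip_width: 1.001
finger_force: 0.0
t 20.58 tcp [634.3 103.9 113.8] tilt 0.00 F [ 0.1 -0.5  0.6] w 1.001 ff 0.0
p3@24 tool delta [ 3.8  4.  89.8] rows 2.2
[([0.639, 0.099, 0.0], 0.79), ([0.466, 0.254, 0.002], 0.56)] [([0.466, 0.249, -0.0], 0.89), ([0.451, 0.076, 0.002], 0.85)]
```

View pics/w4.png

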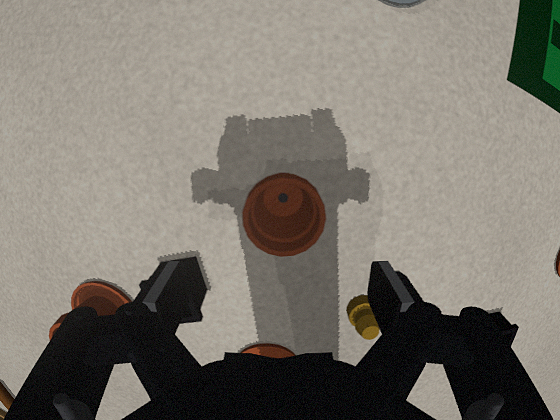

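Pot3 at px (284,214) is centred; the black square pot at (185,285) stays clear of the fingers.

```bash
python3 -m jog '[[[3.8,3,25],0,-1],[[0,0,25],0,-1],[[0,0,20],0,-1],[[0,0,12],0,-0.9],[[0,0,7],0,-0.7],[[0,0,0],0,-0.7],[[0,0,0],0,0],[[0,0,0],0,1],[[0,0,0],0,1],[[0,0,0],0,1],[[0,0,0],0,1],[[0,0,0],0,1]]' 30; python3 h.py p3@24; python3 -m jog '[[[0,0,-10],0,1],[[0,0,-20],0,1],[[0,0,-30],0,1],[[0,0,-30],0,1],[[0,0,-30],0,1],[[0,0,0],0,1]]'; python3 h.py s3@145
```

```text
time_s: 21.73
eef_pos: [0.64, 0.101, 0.0263]
tcp_rot: [0.992, 0.123, 0.001, 0.0]
force: [-1.3, -0.7, 5.5]
grip_width: 0.624
finger_force: 31.9
t 21.73 tcp [640.  101.   26.3] tilt 0.15 F [-1.3 -0.7  5.5] w 0.624 ff 31.9
p3@24 tool delta [-0.9 -0.3  2.3] rows 0.1
time_s: 22.23
eef_pos: [0.6423, 0.1018, 0.1521]
tcp_rot: [0.992, 0.123, 0.005, -0.0]
force: [1.4, 0.1, -0.1]
grip_width: 0.624
finger_force: 31.8
t 22.23 tcp [642.3 101.8 152.1] tilt 0.61 F [ 1.4  0.1 -0.1] w 0.624 ff 31.8
s3@145 tool delta [-193.6  -15.     5. ] rows 4.9
```

Contact is expected at about 30.

```bash
python3 -m jog '[[[-15,-1,0],0,1],[[-30,-2,0],0,1],[[-34,-3,0],0,1],[[-34,-3,0],0,1],[[-34,-3,0],0,1],[[-28,-2,0],0,1],[[-18,-1,0],0,1],[[0,0,0],0,1],[[0,0,0],0,1]]' ;  python3 h.py s3@38 
```

```text
time_s: 22.98
eef_pos: [0.4474, 0.068, 0.1453]
tcp_rot: [0.992, 0.123, 0.0, 0.0]
force: [0.7, 0.9, -0.4]
grip_width: 0.625
finger_force: 31.8
t 22.98 tcp [447.4  68.  145.3] tilt 0.02 F [ 0.7  0.9 -0.4] w 0.625 ff 31.8
s3@38 tool delta [  3.7  -0.2 107.3] rows 2.7
```

```bash
python3 -m jog '[[[3,0,20],0,1],[[0,0,30],0,1],[[0,0,28],0,1],[[0,0,18],0,1],[[0,0,9],0,1],[[0,0,3],0,1],[[0,0,0],0,1],[[0,0,0],0,1]]'; python3 h.py s3@30; python3 -m jog '[[[0,0,1],0,1],[[0,0,1],0,1],[[0,0,0],0,1]]'; python3 h.py s3@30
```

```text
time_s: 23.65
eef_pos: [0.4519, 0.0692, 0.0376]
tcp_rot: [0.992, 0.123, 0.001, -0.0]
force: [-0.2, -0.6, -0.4]
grip_width: 0.626
finger_force: 31.9
t 23.65 tcp [451.9  69.2  37.6] tilt 0.09 F [-0.2 -0.6 -0.4] w 0.626 ff 31.9
s3@30 tool delta [-1.  -0.   7.6] rows 0.2
time_s: 23.9
eef_pos: [0.4514, 0.0689, 0.0356]
tcp_rot: [0.992, 0.123, 0.001, 0.0]
force: [0.7, 0.2, -0.9]
grip_width: 0.625
finger_force: 31.9
t 23.90 tcp [451.4  68.9  35.6] tilt 0.08 F [ 0.7  0.2 -0.9] w 0.625 ff 31.9
s3@30 tool delta [-0.4 -0.2  5.6] rows 0.1
```

```bash
python3 -m jog '[[[0,0,1.5],0,1],[[0,0,1.5],0,1],[[0,0,1],0,1],[[0,0,1],0,1],[[0,0,0],0,1]]';python3 -m jog '[[[0,0,1],0,1],[[0,0,0],0,1]]';python3 -m jog '[[[0,0,1],0,1],[[0,0,0],0,1]]'; python3 h.py s3@30
```

```text
time_s: 24.32
eef_pos: [0.4512, 0.069, 0.0303]
tcp_rot: [0.992, 0.123, 0.0, 0.0]
force: [-2.1, -0.6, 5.0]
grip_width: 0.62
finger_force: 32.1
time_s: 24.48
eef_pos: [0.4515, 0.0691, 0.0302]
tcp_rot: [0.992, 0.123, 0.0, 0.0]
force: [-4.3, 0.3, 14.5]
grip_width: 0.624
finger_force: 32.6
time_s: 24.65
eef_pos: [0.4518, 0.0692, 0.03]
tcp_rot: [0.992, 0.123, 0.001, 0.0]
force: [-5.3, -0.1, 25.8]
grip_width: 0.626
finger_force: 33.1
t 24.65 tcp [451.8  69.2  30. ] tilt 0.10 F [-5.3 -0.1 25.8] w 0.626 ff 33.1
s3@30 tool delta [-0.8  0.   0. ] rows 0.0
```

Seated. I'll ease the pressure off, release, rise, and check everything from above.

```bash
python3 -m jog '[[[0,0,-2],0,1],[[0,0,0],0,0.2],[[0,0,0],0,-0.6],[[0,0,0],0,-1],[[0,0,0],0,-1],[[0,0,0],0,-1],[[0,0,-20],0,-1],[[0,0,-35],0,-1],[[0,0,-40],0,-1],[[0,0,-40],0,-1],[[0,0,0],0,-1]]'; python3 -m jog '[[[0,30,-20],0,-1],[[0,40,0],0,-1],[[0,40,0],0,-1],[[0,40,0],0,-1],[[0,40,0],0,-1],[[0,40,0],0,-1],[[0,40,0],0,-1],[[0,30,0],0,-1],[[0,0,0],0,-1],[[0,0,0],0,-1]]' ; python3 - <<'E'
from station import bot
import cv2,numpy as np
im,d=bot.camera('top');cv2.imwrite('pics/top1.png',im[90:310,90:450].repeat(2,0).repeat(2,1))
K=bot.calibration('top');R=np.array(K['R']);t=np.array(K['t'])
v,u=np.mgrid[:420,:560]
P=(np.stack([(u-K['cx'])/K['fx']*d,(v-K['cy'])/K['fy']*d,d],-1)-t)@R
for n in ['pot1','saucer1','square_pot_a']:
  print(n,[(np.round(r['at'],3).tolist(),round(r['p'],2)) for r in bot.mark_of('top',n)])
for n in ['pot1','square_pot_a']:
  for r in bot.regions_of('top',n):
    p=P[r['mask']&(d>0)]; zt=np.percentile(p[:,2],95);q=p[p[:,2]>zt-.004][:,:2]
    (x,y),rad=cv2.minEnclosingCircle(q.astype(np.float32)*1000);print(n,round(r['p'],2),'ztop %.3f'%zt,'%.1f %.1f dia %.1f'%(x,y,2*rad))
im,d=bot.camera('scene');cv2.imwrite('pics/scene1.png',im)
E
```

```text
time_s: 25.57
eef_pos: [0.4553, 0.0699, 0.1716]
tcp_rot: [0.992, 0.123, 0.006, -0.0]
force: [0.8, 0.7, -0.3]
grip_width: 1.001
finger_force: 0.0
time_s: 26.4
eef_pos: [0.5237, -0.224, 0.1842]
tcp_rot: [0.993, 0.121, -0.001, -0.0]
force: [0.9, 1.6, -0.7]
grip_width: 1.0
finger_force: 0.0
pot1 [([0.454, -0.24, 0.006], 0.78), ([0.452, 0.069, 0.001], 0.76), ([0.472, 0.252, 0.002], 0.72), ([0.661, -0.263, 0.001], 0.55), ([0.543, 0.17, 0.004], 0.18)]
saucer1 [([0.454, 0.072, 0.002], 0.97), ([0.466, 0.256, 0.002], 0.9), ([0.455, -0.241, -0.002], 0.81), ([0.66, -0.267, -0.0], 0.67)]
square_pot_a [([0.551, -0.167, -0.002], 0.93), ([0.541, 0.168, 0.001], 0.65)]
pot1 0.92 ztop 0.070 467.6 253.5 dia 66.6
pot1 0.89 ztop 0.062 450.7 68.9 dia 55.3
pot1 0.73 ztop 0.047 455.5 -239.6 dia 35.0
pot1 0.67 ztop 0.055 656.6 -266.3 dia 46.0
square_pot_a 0.8 ztop 0.049 541.1 168.8 dia 56.1
square_pot_a 0.66 ztop 0.041 549.5 -170.8 dia 43.4
```

```bash
python3 -c "
import cv2;a=cv2.imread('pics/scene1.png');cv2.imwrite('pics/s1.png',cv2.resize(a[130:380,100:480],None,fx=2,fy=2))"
```

```text
(no output)
```

View pics/top1.png

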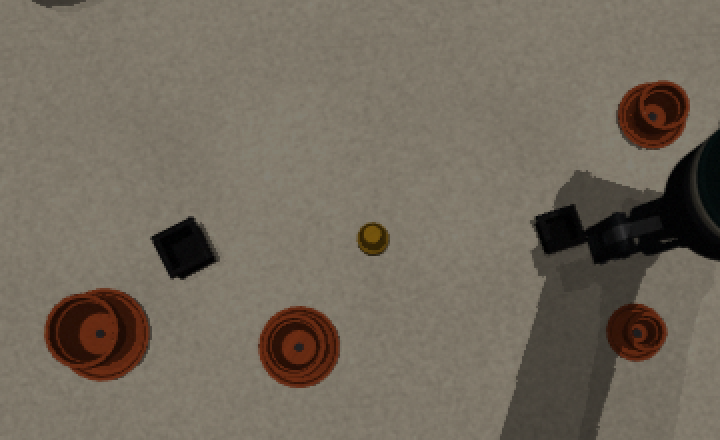

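View pics/s1.png

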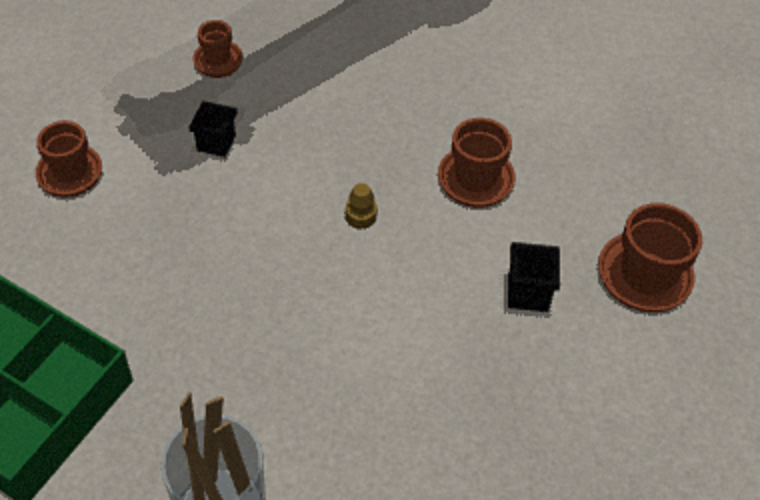

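In both views all four pots stand flat in their own saucers: pot4 at px (100,333), pot3 (299,347), pot1 (637,332) and pot2 (653,115) in the top crop. Every rim is 4 mm higher than on the table, and the square pots haven't moved.

```bash
python3 -c "
from station import bot;print(bot.finish_job())"
```

```text
the job is handed in; nothing more can be done
None
```

I handed the job in at about 27 s: in the last camera check all four clay pots stood upright and centred to within about 3 mm on their own saucers, and the square pots had not moved measurably; the hand-in gave no verdict back.

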